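# Walk the heavy desk caddy back to the file rack

## Task

Put the heavy desk caddy back home: its back wall flush against the file rack, centred on it, and holding the loose binder clips, memory stick and pencil sharpener that lie about. The mug's handle sticks out into the caddy's way, so first swing the handle round, with the mug standing on its coaster, until it points well away from the caddy's path; then walk the caddy to the rack, flat on the table, by short pushes on its two rubber corner pads in turn, the left one (as seen from the robot) first and each at least twice, without letting it swing far off straight. Do not push on the label window between the pads, do not let the caddy bump the mug, and leave the eraser where it is.

Things in the scene. Friction and masses are not known exactly. Their poses are not given: they have to be found in the camera images.
- rack: Fixed steel file rack, 50 x 200 x 85 mm (folders to 94 mm) on 16 mm feet, ahead of the caddy. Origin: centre of its underside. x points away from the robot, the way the caddy must go; y to the left along the rack. Its flat front face, for the caddy's back wall, is the plane x = -25 mm. A caddy that is home has its origin at x = -75 mm, y = 0 in this frame, with the same axes.
- caddy: Loose heavy grey open tray, about 0.95 kg, 100 (x) x 190 (y) x 45 mm, walls 4 mm, inner floor 5 mm up. Origin: centre of its underside. It starts 95 to 110 mm short of home, x pointing at the rack within 0.12 rad, y left. It slides with friction (about 4 to 7 N); pushed at one corner it turns about a point on its other side, whose corner comes back a little.
- pad_left: Rubber pad on the caddy's left front corner, where it is pushed: 6 x 32 x 38 mm. Origin: its centre, at caddy x = -53 mm, y = +78 mm, 22 mm above the table; its face is 3 mm further to -x. With the caddy home, its origin is at x = -128 mm in the rack's frame.
- pad_right: The same on the right front corner, at caddy x = -53 mm, y = -78 mm.
- window: Clear label window on the caddy's front, between the pads: 96 mm wide, 26 mm high, at caddy x = -52 mm, y = 0. Not to be pushed on.
- back_left (a point): Far left corner of the caddy, at caddy (50, 95, 22) mm; x = -25 mm in the rack's frame when flush.
- back_right (a point): Far right corner of the caddy, at caddy (50, -95, 22) mm; x = -25 mm in the rack's frame when flush.
- mug: Loose dark mug, 0.34 kg, 85 mm wide, 96 mm high, on the coaster right of the caddy's path. Its handle points along its own -y: a loop 10 mm thick, 37 to 76 mm from the mug's axis, 19 to 88 mm above its foot; it can be pinched across its thickness from above. Origin: on the underside, 16.5 mm from the axis on the handle's side.
- mug_centre (a point): Point on the mug's axis, at its underside.
- mug_handle (a point): Outermost point of the mug's handle, 76 mm from the axis, 53 mm above the mug's foot. At the start it reaches into the strip that the caddy (95 mm either side of the rack's middle) must sweep.
- coaster: Fixed round cork coaster, 92 mm across, 4 mm thick, its centre 157 mm to the right of the caddy's path middle. Origin: centre of its underside.
- usb_stick: Memory stick, 18 (x) x 53 (y) x 8 mm, flat on the table; may be absent. Origin: centre of its underside. Belongs in the caddy.
- binder_clip_0: Binder clip, 41 x 42 x 36 mm; may be absent. Foot 40 (x) x 22 (y) mm up to 16 mm high; above it the upper part, 22 mm wide (x) and 42 mm long (y), 14 to 36 mm high: grip that across x. Origin: centre of its underside. Belongs in the caddy.
- binder_clip_1: Narrower binder clip, 32 x 42 x 36 mm; may be absent. Foot 32 (x) x 22 (y) mm up to 16 mm high; upper part 18 mm wide (x), 42 mm long (y), 14 to 36 mm high: grip that across x. Origin: centre of its underside. Belongs in the caddy.
- sharpener: Metal pencil sharpener, 15 (x) x 25 (y) x 13 mm; may be absent. Origin: centre of its underside. Belongs in the caddy.
- eraser: Eraser in a card sleeve, 23 x 58 x 12 mm, right of the caddy. Origin: centre of its underside. To be left where it is.

How it is judged:
On the way, in this order (a step that is already met when the one before it is completed fails the run):
1. the mug's handle points clear of the caddy's path, the mug on its coaster (y of mug_handle in the frame of rack below -0.115 m and horizontal distance between mug_centre and coaster below 0.02 m), for 0.2 s.
2. the left corner pad is pushed forward (contact force between the fingers and pad_left above 1 N and x of pad_left in the frame of rack above -0.205 m), for 0.05 s.
3. the right corner pad is pushed forward (contact force between the fingers and pad_right above 1 N and x of pad_right in the frame of rack above -0.205 m), for 0.05 s.
4. the left corner pad is pushed forward again (contact force between the fingers and pad_left above 1 N and x of pad_left in the frame of rack above -0.18 m), for 0.05 s.
5. the right corner pad is pushed forward again (contact force between the fingers and pad_right above 1 N and x of pad_right in the frame of rack above -0.18 m), for 0.05 s.
At the end, for the whole second after the job is handed in: Caddy flat, both far corners within 6 mm of the rack's face, within 20 mm of its middle; every clip, stick and sharpener present lies inside the caddy; mug upright, axis within 20 mm of the coaster's centre, handle 20 mm or more outside the caddy's strip; all at rest (all of step 1 and x of each of back_left, back_right in the frame of rack above -0.031 m and y of caddy in the frame of rack between -0.02 and 0.02 m and height (world z) of caddy below 0.006 m and angle between caddy's own z axis and vertical below 0.05 rad and linear speed of each of caddy, mug below 0.02 m/s and angle between mug's own z axis and vertical below 0.1 rad and x of usb_stick in the frame of caddy between -0.047 and 0.047 m and y of usb_stick in the frame of caddy between -0.092 and 0.092 m and z of each of usb_stick, binder_clip_0, binder_clip_1, sharpener in the frame of caddy below 0.036 m and linear speed of each of usb_stick, binder_clip_0, binder_clip_1, sharpener below 0.03 m/s and x of binder_clip_0 in the frame of caddy between -0.047 and 0.047 m and y of binder_clip_0 in the frame of caddy between -0.092 and 0.092 m and x of binder_clip_1 in the frame of caddy between -0.047 and 0.047 m and y of binder_clip_1 in the frame of caddy between -0.092 and 0.092 m and x of sharpener in the frame of caddy between -0.047 and 0.047 m and y of sharpener in the frame of caddy between -0.092 and 0.092 m); the robot touches nothing.
It fails at once if the fingers push on the caddy's label window (over 2 N) (contact force between the fingers and window above 2 N).
It fails at once if the caddy is lifted, tipped, or swung more than 0.4 rad (23 degrees) off the rack's direction (angle between the x axis of caddy and the x axis of rack, either way round above 0.4 rad or height (world z) of caddy above 0.02 m or angle between caddy's own z axis and vertical above 0.2 rad).
It fails at once if the caddy bumps the mug (contact force between caddy and mug above 2 N).
It fails at once if the mug is lifted off its coaster or tipped (height (world z) of mug above 0.025 m or angle between mug's own z axis and vertical above 0.35 rad).
It fails at once if the eraser is moved by more than 40 mm (distance of eraser from where it was at the start of the episode above 0.04 m).
Of usb_stick, binder_clip_0, binder_clip_1, sharpener only 2 to 4 are there at a start; the rules pass over those that are not, and their reading is None.
At some moment in a run one of usb_stick, binder_clip_0, binder_clip_1 may be knocked a few centimetres aside while the robot is not near it.
Once in a run the grip may slacken for a moment while it holds something.
It also fails if it takes over 210 s, if anything falls off the work surface, if the arm or the gripper's body presses on something with over 40 N, if the wrist force passes 120 N, or if a joint passes its speed limit or range.

## Robot

A 6-joint arm with a two-finger parallel gripper is mounted at the origin on a cart in front of the work surface, level with it; the furniture and walls round the work are solid. World frame = base frame: x ahead of the robot, y to its left, z up, the work surface at z = 0. Lengths are in m, angles in rad, forces in N, time in s.
With the tool pointing down it reaches from about 0.325 to 0.875 m from the base axis. Payload 4.4 kg.
Tool frame: the origin (TCP) lies at the very end of the fingers, on their centre line; the grasp point (between the pads) lies 19 mm behind it; z points along the fingers, y is the line along which they close (so a half turn about z gives the same grasp; the last joint's range is limited). The gripper opens to 85 mm and grips with 20 to 120 N. Pads are 22 mm wide; open, the fingers measure 114 mm over their backs; the gripper's body (76 mm by 85 mm) begins 54 mm behind the grasp point. The pads swing forward as they close: fully open they stand 13 mm farther back than shut.
Start: joints at [1.117, 0.207, 1.542, -0, 1.393, -0.15], TCP at [0.171, 0.549, 0.231] pointing down, gripper open.
Joint ranges: [-2.73, 2.73], [-0.86, 2.22], [0.23, 2.46], [-1.11, 4.25], [0.08, 2.63], [-2.82, 2.82]. Speed limits (rad/s): [2.79, 2.79, 3.14, 3.14, 3.14, 3.14].

## Interface

Orientations are given as a 3x3 rotation matrix whose columns are the frame's x, y, z axes.
In Python, from workcell import r, imaging, ticket gives the robot as it stands. The module is installed in compiled form; this text tells all that it offers.
- The arm moves only by the shell command python3 -m crank 'ROWS' [FORCE]. ROWS is JSON, a list that holds one entry, the list of rows, each a list of 7 numbers: the shift along the tool's x, y, z in mm, then the turn, a rotation vector about the tool's x, y, z in rad, then the gripper command: -1 is fully open, 1 is shut, values between are in proportion. In form: [[[tx, ty, tz, wx, wy, wz, jaw], ...]]. A call has 1 to 5 rows; each row is the pose to reach, as a shift and turn from the pose commanded when the call began, along the tool's axes at that moment; what a row does not reach only later rows make up. A row lasts 1/10 s, in which the tool goes at most 50 mm and 8.59 degrees, less where a joint would pass 70% of its speed; a pose out of reach is approached as far as the arm can. A call with a gripper value outside its range is refused whole. The fingers move at their own pace and stop on an object; FORCE is the grip in N (left out, the last holds). Time passes only in rows, so rows that repeat a pose let the fingers close. It gives the time, the measured TCP pose, the force, the opening and the grip force at its end, in the units of the state.
- r.get_state(): the state, without advancing time (a new reading comes with each control period).
- imaging.get_image(name): name is "side" or "top" or "wrist"; returns (picture, depth): 480x640x3 uint8, red, green, blue; 480x640 float32, m along the optical axis (not along the pixel's ray), 0 where there is no reading.
- imaging.camera_model(name): a dict with "fovy" (degrees; the focal length in pixels is half the picture's height over the tangent of half this angle, whatever the lens; pixels are square), "cx", "cy" (the principal point, pixels), "xyz" and "rotation" of the camera in the world; the wrist camera has in their place "T_tool_cam" (4x4, takes a point from camera to tool coordinates, whose origin is the TCP and whose axes are the flange's). Camera axes: x right, y up, looking along -z (the intrinsics and any distortion apply to the point x, -y, -z); pixel columns grow to the right and rows downward; lengths in m; the calibration is good to about 2 mm. A picture is of the moment at which its call begins: read the wrist's pose just before it. camera_model takes no time and is no camera call.
- ticket.sign_off(): hands the job in; it is judged then, once.
The state is a dict: "time": time; "joint_positions": joint angles; "qd": joint speeds; "joint_torque": joint torques, N m; "tool_pos": TCP position; "tool_rot": TCP orientation; "contact_force": force on the tool from outside, world axes, zero at the start; "moment": the same for the moment, N m; "finger_gap": finger opening in m; "grip_force": force on a finger pad.
Only numpy, scipy, OpenCV 4.12 (cv2) and the standard library are available. Lean on these libraries where they do the work, as an engineer would, in place of code of your own. Each camera call takes 0.05 s, during which the arm holds its last target. There are 200 camera calls.

## Working session

There is one attempt and no reset: what is moved stays moved. The work goes in short steps, Python scripts to look and compute and a shell command to move; the robot and the scene stay as the last step left them, time stands still between calls to the robot, and variables do not carry over. Pictures are saved under pics/ and viewed, at most 15 in all, crops included, and the job is handed in when it is done.

```bash
mkdir -p pics; cat > h.py <<'E'
import numpy as np, cv2
from workcell import r, imaging
def cam(n,st=None):
    m=imaging.camera_model(n); f=240/np.tan(np.radians(m['fovy'])/2)
    if 'xyz' in m: R=np.array(m['rotation']);t=np.array(m['xyz'])
    else:
        st=st or r.get_state(); T=np.array(m['T_tool_cam']); Rt=np.array(st['tool_rot'])
        R=Rt@T[:3,:3]; t=Rt@T[:3,3]+np.array(st['tool_pos'])
    return m,f,R,t
def grab(n):
    st=r.get_state(); c=cam(n,st); im,d=imaging.get_image(n); return im,d,c
def cloud(d,c):
    m,f,R,t=c; v,u=np.mgrid[0:480,0:640]
    P=np.stack([(u-m['cx'])/f*d,-(v-m['cy'])/f*d,-d],-1); return P@R.T+t
def ray(uv,z,c):
    m,f,R,t=c; uv=np.atleast_2d(uv).astype(float)
    D=np.stack([(uv[:,0]-m['cx'])/f,-(uv[:,1]-m['cy'])/f,-np.ones(len(uv))],-1)@R.T
    return t+D*((z-t[2])/D[:,2])[:,None]
def save(n,im): cv2.imwrite('pics/'+n+'.png',im[...,::-1])
E
python3 - <<'E'
from h import *
for n in('top','side'):
    im,d,c=grab(n); save(n+'0',im); np.savez(n+'0.npz',im=im,d=d); print(c[0],c[1])
print(imaging.camera_model('wrist')); s=r.get_state(); print(s)
E
```

```text
{'fovy': 50.464806159028775, 'cx': 312.1158959743516, 'cy': 233.53703301646902, 'xyz': array([ 0.3690216 , -0.2106431 ,  0.89401446]), 'rotation': array([[ 0.01019605,  0.98550475, -0.16934115],
       [-0.99947189,  0.01526941,  0.0286842 ],
       [ 0.03085416,  0.16895925,  0.98513999]])} 509.27816366795366
{'fovy': 43.343694904423884, 'cx': 313.01433821146304, 'cy': 238.7043356641215, 'xyz': array([0.99977901, 0.07007515, 0.69476824]), 'rotation': array([[-0.50478749, -0.64328647,  0.5756493 ],
       [ 0.86319791, -0.38301067,  0.32892583],
       [ 0.00888629,  0.66293691,  0.74862252]])} 603.9570108602732
{'fovy': 59.66870488968906, 'cx': 323.3849586024321, 'cy': 240.902289622196, 'T_tool_cam': array([[ 1.63139547e-03,  9.63012158e-01,  2.69453006e-01,
         6.76106938e-02],
       [ 9.99998288e-01, -1.80645551e-03,  4.01724777e-04,
         3.07018831e-04],
       [ 8.73620714e-04,  2.69451890e-01, -9.63013456e-01,
        -1.41145843e-01],
       [ 0.00000000e+00,  0.00000000e+00,  0.00000000e+00,
         1.00000000e+00]])}
{'time': 0.1, 'joint_positions': array([ 1.11749257e+00,  2.07375477e-01,  1.54283275e+00, -1.20594803e-05,
        1.39349327e+00, -1.50507934e-01]), 'qd': array([-0.00059391, -0.00271124, -0.00321977, -0.00149533,  0.00142504,
        0.00033417]), 'joint_torque': array([-8.04033243e-04, -3.84090006e+01, -2.92550379e+01, -3.59764053e-04,
        4.84056654e-03,  1.14371846e-05]), 'tool_pos': array([0.17117173, 0.54820663, 0.23020849]), 'tool_rot': array([[-9.54507034e-01,  2.98187004e-01, -9.12870267e-04],
       [ 2.98188246e-01,  9.54505189e-01, -1.90105789e-03],
       [ 3.04468650e-04, -2.08678031e-03, -9.99997776e-01]]), 'contact_force': array([ 0.28633369, -0.77748824,  0.14358024]), 'moment': array([-0.03093016, -0.00532032, -0.02790887]), 'grip_force': 0.0, 'finger_gap': 0.08558624533064788}
```

View pics/top0.png

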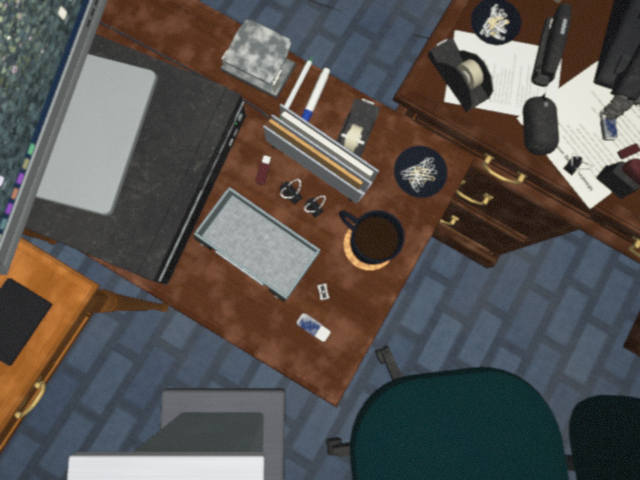

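View pics/side0.png

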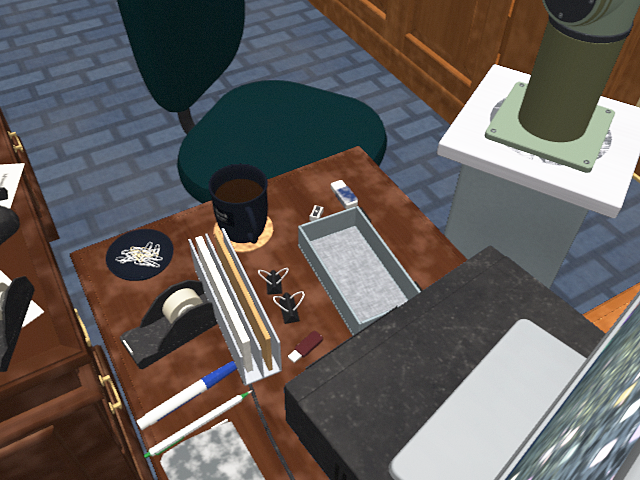

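Top view: rack at about (320,155), caddy (257,243), mug (377,238) with its handle tip at (346,216), clips (290,188) and (315,204), stick (263,168), sharpener (323,291), eraser (313,326). All four loose items are present; the laptop box lies to the left.

```bash
python3 - <<'E'
from h import *
z=np.load('top0.npz'); im=z['im'];c=cam('top');P=cloud(z['d'],c)
cv2.imwrite('pics/crop.png',cv2.resize(im[130:345,190:450],None,fx=2.75,fy=2.75,interpolation=cv2.INTER_CUBIC)[...,::-1])
def p(u,v): print((u,v),P[v,u].round(3))
for q in[(220,290),(380,300),(257,243),(263,168),(290,188),(315,204),(323,291),(313,326),(320,155),(377,238),(348,218),(372,262),(200,150),(230,110),(165,270)]: p(*q)
Z=P[...,2]; X=P[...,0];Y=P[...,1]
# caddy rim: z .038-.05 region
m=((Z>.036)&(Z<.052)).astype(np.uint8); m[:180]=0;m[310:]=0;m[:,:190]=0;m[:,325:]=0
pts=np.argwhere(m)[:,::-1].astype(np.float32); 
lab=cv2.connectedComponentsWithStats(m)
for i in range(1,lab[0]):
    if lab[2][i,4]>40:
        q=np.argwhere(lab[1]==i)[:,::-1]; w=ray(q,.045,c)[:,:2].astype(np.float32); print('rim',lab[2][i],cv2.minAreaRect(w*1000),cv2.boxPoints(cv2.minAreaRect(w*1000)).round(0).tolist())
m=((Z>.06)&(Z<.12)).astype(np.uint8)
lab=cv2.connectedComponentsWithStats(m)
for i in range(1,lab[0]):
    if lab[2][i,4]>60:
        q=(lab[1]==i); w=P[q]; print('tall',lab[2][i],cv2.minAreaRect((w[:,:2]*1000).astype(np.float32)),np.percentile(w[:,2],[50,95]))
E
```

```text
(220, 290) [ 0.421 -0.078  0.001]
(380, 300) [ 0.406 -0.356  0.003]
(257, 243) [ 0.503 -0.14   0.008]
(263, 168) [ 0.639 -0.147  0.01 ]
(290, 188) [ 0.601 -0.196  0.018]
(315, 204) [ 0.573 -0.241  0.016]
(323, 291) [ 0.42  -0.256  0.012]
(313, 326) [ 0.361 -0.239  0.011]
(320, 155) [ 0.637 -0.245  0.095]
(377, 238) [ 0.504 -0.341  0.073]
(348, 218) [ 0.552 -0.301  0.   ]
(372, 262) [ 0.464 -0.332  0.077]
(200, 150) [ 0.64  -0.051  0.099]
(230, 110) [ 0.709 -0.097  0.101]
(165, 270) [0.447 0.    0.074]
rim [190 180  23  50 127] ((562.7312622070312, -45.5683708190918), (5.749553680419922, 91.96475219726562), 68.3454360961914) [[519.0, -31.0], [604.0, -65.0], [607.0, -60.0], [521.0, -26.0]]
rim [ 194  187  126  114 1144] ((497.3172607421875, -141.40089416503906), (189.96484375, 106.04634857177734), 55.802513122558594) [[400.0, -190.0], [488.0, -250.0], [595.0, -93.0], [507.0, -33.0]]
tall [ 618    0   22   97 1327] ((863.5847778320312, -804.0503540039062), (38.48348617553711, 187.68739318847656), 85.6865005493164) [0.07077962 0.0876588 ]
tall [549   3  23  65 752] ((885.0404663085938, -
[... 487 characters left out ...]
2), (199.99905395507812, 51.92973327636719), 55.30817794799805) [0.08416191 0.09495043]
tall [347 126  15  20 181] ((685.6563110351562, -305.1814270019531), (18.928550720214844, 32.88148880004883), 67.52606201171875) [0.06408208 0.06704878]
tall [622 158  18  27 323] ((623.3648071289062, -775.15234375), (43.94560623168945, 21.266315460205078), 15.07750129699707) [0.0849028  0.09248456]
tall [ 339  210   66   54 2406] ((504.5357666015625, -328.1938171386719), (104.54481506347656, 84.55744171142578), 86.02580261230469) [0.07497269 0.10056023]
tall [626 398  14  82 709] ((192.78216552734375, -745.0379028320312), (20.366819381713867, 122.12369537353516), 84.8546142578125) [0.07029577 0.08494017]
```

View pics/crop.png

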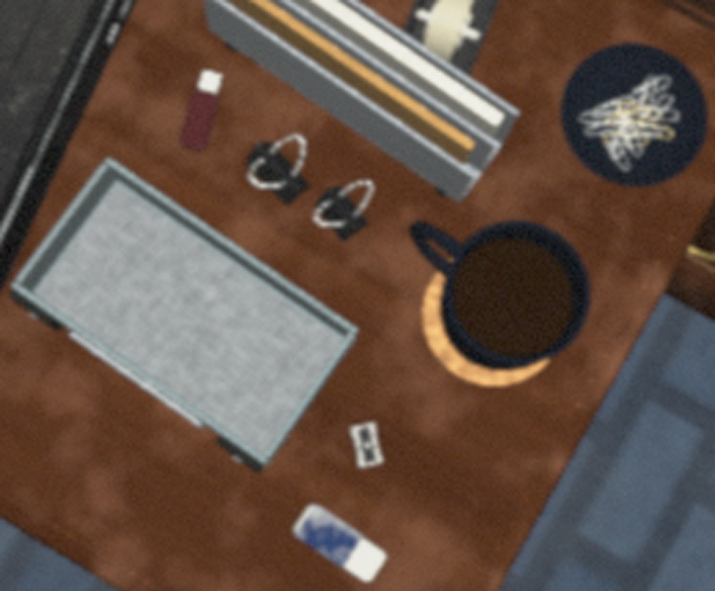

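Crop: the caddy is nearly square to the rack, with the mug handle pointing up-left toward the rack's right end. Clip 0 is the left one and clip 1 the right one, with loops up. The stick is above-left of them; the sharpener and eraser lie below right of the caddy.

```bash
cat >> h.py <<'E'
rack=np.array([.6522,-.2471]); YAW=np.radians(-34.7); RR=np.array([[np.cos(YAW),-np.sin(YAW)],[np.sin(YAW),np.cos(YAW)]])
def torack(p): return (np.asarray(p)[...,:2]-rack)@RR
E
python3 - <<'E'
from h import *
z=np.load('top0.npz'); im=z['im'];c=cam('top');P=cloud(z['d'],c);Z=P[...,2]
f=lambda u,v:(190+u/2.75,130+v/2.75)
axis=ray(f(516,294),.1,c)[0]; print('mug axis',axis,torack(axis))
# rim by depth
m=(abs(P[...,0]-.5)<.08)&(abs(P[...,1]+.335)<.1)&(Z>.08)
q=P[m]; hull=cv2.minEnclosingCircle((q[:,:2]*1000).astype(np.float32)); print(hull)
for a in[(413,228),(437,222),(425,225),(445,255)]: 
    h=ray(f(*a),.092,c)[0]; d=h-axis; print('handle',h,torack(h),np.hypot(*d[:2]),np.degrees(np.arctan2(d[1],d[0])))
print('coaster rect',ray([f(423,320),f(497,387)],.004,c))
lap=Z[(P[...,1]>-.3)&(P[...,1]<0.3)&(P[...,0]>.4)]
for u,v in[(60,60),(95,20),(30,180),(10,240),(120,120),(150,250),(230,110),(100,60)]:print((u,v),P[v,u].round(3))
# colour pieces on table
hsv=cv2.cvtColor(im,cv2.COLOR_RGB2HSV)
def piece(n,mask,zz,box):
    M=np.zeros(mask.shape,np.uint8); u0,v0,u1,v1=box; M[v0:v1,u0:u1]=mask[v0:v1,u0:u1]
    w=ray(np.argwhere(M)[:,::-1],zz,c)[:,:2]; R=cv2.minAreaRect((w*1000).astype(np.float32)); print(n,M.sum(),R,torack(np.array(R[0])/1000))
g=P
piece('usb',(Z>.005),.008,(250,148,275,190))
piece('clip0',(Z>.006),.02,(276,174,305,205))
piece('clip1',(Z>.006),.02,(302,191,330,220))
piece('sharp',(Z>.006),.013,(312,278,335,305))
piece('eraser',(Z>.006),.012,(290,305,338,348))
s=np.load('side0.npz'); cs=cam('side'); Q=cloud(s['d'],cs)
np.save('Q.npy',Q)
m=(Q[...,0]>.2)&(Q[...,0]<1)&(abs(Q[...,1])<.4)
for y in np.arange(-.1,.35,.05):
    for x in (.4,.5,.6,.7):
        k=(abs(P[...,0]-x)<.02)&(abs(P[...,1]-y)<.02); k2=(abs(Q[...,0]-x)<.02)&(abs(Q[...,1]-y)<.02)
        print(round(y,2),x,[round(float(np.percentile(a,97)),3) for a in(P[k][:,2],Q[k2][:,2]) if len(a)],end=' ')
    print()
E
```

```text
mug axis [ 0.501691   -0.33785087  0.1       ] [-0.07207747 -0.16029198]
((522.6671142578125, -332.34259033203125), 61.90415954589844)
handle [ 0.54133321 -0.27892534  0.092     ] [-0.07303096 -0.08927921] 0.07101916948029265 56.069265500918824
handle [ 0.54516991 -0.293043    0.092     ] [-0.06183974 -0.0987018 ] 0.06243524960294692 45.862390697922905
handle [ 0.54325033 -0.28597964  0.092     ] [-0.06743894 -0.09398748] 0.06646654667443185 51.298223266045085
handle [ 0.52551276 -0.29769385  0.092     ] [-0.07535312 -0.11371588] 0.04669113933490156 59.32292927533416
coaster rect [[ 0.49985039 -0.29291891  0.004     ]
 [ 0.45726637 -0.34032753  0.004     ]]
(60, 60) [0.727 0.127 0.218]
(95, 20) [0.811 0.098 0.185]
(30, 180) [0.559 0.163 0.196]
(10, 240) [0.474 0.183 0.191]
(120, 120) [0.683 0.076 0.112]
(150, 250) [0.476 0.019 0.099]
(230, 110) [ 0.709 -0.097  0.101]
(100, 60) [0.783 0.114 0.116]
usb 268 ((632.4054565429688, -151.59402465820312), (30.08603286743164, 57.982940673828125), 72.05602264404297) [-0.07064356  0.06725104]
clip0 260 ((593.7901000976562, -199.1918182373047), (
[... 540 characters left out ...]
11, 0.042] -0.1 0.6 [0.047, 0.046] -0.1 0.7 [0.101, 0.101] 
-0.05 0.4 [0.003, 0.003] -0.05 0.5 [0.047, 0.046] -0.05 0.6 [0.102, 0.101] -0.05 0.7 [0.104, 0.103] 
0.0 0.4 [0.003, 0.001] 0.0 0.5 [0.103, 0.102] 0.0 0.6 [0.104, 0.103] 0.0 0.7 [0.104, 0.103] 
0.05 0.4 [0.003] 0.05 0.5 [0.104, 0.103] 0.05 0.6 [0.115, 0.114] 0.05 0.7 [0.116, 0.115] 
0.1 0.4 [] 0.1 0.5 [0.104, 0.103] 0.1 0.6 [0.116, 0.115] 0.1 0.7 [0.117, 0.115] 
0.15 0.4 [0.003, 0.002] 0.15 0.5 [0.104, 0.103] 0.15 0.6 [0.271, 0.26] 0.15 0.7 [0.324, 0.35] 
0.2 0.4 [0.012, 0.002] 0.2 0.5 [0.224] 0.2 0.6 [0.116] 0.2 0.7 [] 
0.25 0.4 [0.015] 0.25 0.5 [0.003] 0.25 0.6 [] 0.25 0.7 [] 
0.3 0.4 [0.015] 0.3 0.5 [-0.748] 0.3 0.6 [] 0.3 0.7 []
```

```bash
python3 -m crank '[[[-30,-39,-10,0,0,0.14,0.2],[-60,-78,-20,0,0,0.28,0.2],[-90,-117,-30,0,0,0.42,0.2],[-120,-156,-40,0,0,0.56,0.2],[-150,-195,-50,0,0,0.7,0.2]]]' 40
python3 -m crank '[[[-48,-8,0,0,0,0.14,0.2],[-96,-16,0,0,0,0.28,0.2],[-144,-24,0,0,0,0.42,0.2],[-192,-32,0,0,0,0.56,0.2],[-240,-40,0,0,0,0.7,0.2]]]'
python3 -m crank '[[[-44,22,0,0,0,0.1,0.2],[-88,44,0,0,0,0.2,0.2],[-132,66,0,0,0,0.3,0.2],[-176,88,0,0,0,0.4,0.2],[-220,110,0,0,0,0.5,0.2]]]'
python3 - <<'E'
from h import *
s=r.get_state();R=s['tool_rot'];print(s['tool_pos'],np.degrees(np.arctan2(R[1,0],R[0,0])),s['finger_gap'],s['joint_positions'].round(2))
im,d,c=grab('wrist');save('w1',im)
E
```

```text
time: 0.6
tool_pos: [0.256, 0.317, 0.2809]
tool_rot: [[-0.534, 0.846, -0.0], [0.846, 0.534, -0.001], [-0.0, -0.001, -1.0]]
contact_force: [0.4, 0.0, 0.0]
finger_gap: 0.0339
grip_force: 0.0
time: 1.1
tool_pos: [0.3515, 0.0933, 0.281]
tool_rot: [[0.137, 0.991, 0.001], [0.991, -0.137, 0.0], [0.0, 0.001, -1.0]]
contact_force: [2.0, 0.2, -0.2]
finger_gap: 0.0341
grip_force: 0.0
time: 1.6
tool_pos: [0.4316, -0.1395, 0.2807]
tool_rot: [[0.595, 0.804, -0.0], [0.804, -0.595, 0.0], [0.0, -0.0, -1.0]]
contact_force: [1.1, 0.7, 1.3]
finger_gap: 0.0342
grip_force: 0.0
[ 0.43156345 -0.13945266  0.28072459] 53.506257628498844 0.03418912447111052 [-0.5  -0.1   1.76  0.    1.48  0.13]
```

View pics/w1.png

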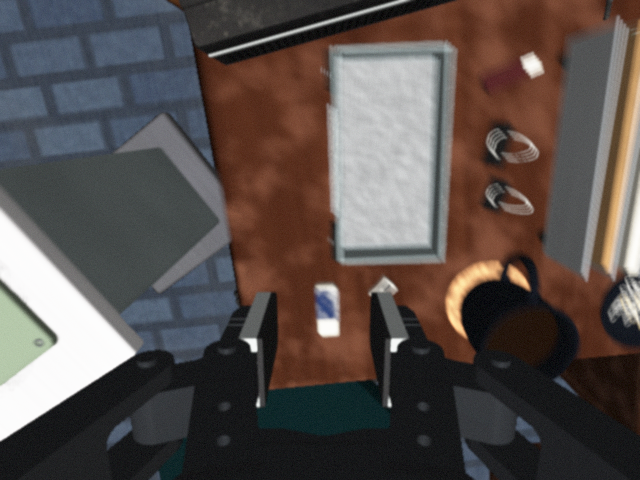

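Wrist view: caddy (390,150), stick (513,72), clips (511,147) and (511,199), mug centre near (520,340) with handle at (520,275). Sharpener (383,290), eraser (327,310).

```bash
cat >> h.py <<'E'
def rect(P,m,n=''):
    q=P[m]; R=cv2.minAreaRect((q[:,:2]*1000).astype(np.float32)); print(n,m.sum(),np.round(R[0],1),np.round(R[1],1),'ang',round(R[2],1),'rack',torack(np.array(R[0])/1000).round(4),'zmax',q[:,2].max().round(3))
def near(P,x,y,rr): return np.hypot(P[...,0]-x,P[...,1]-y)<rr
E
python3 - <<'E'
from h import *
im,d,c=grab('wrist');P=cloud(d,c);Z=P[...,2];np.savez('w1.npz',im=im,P=P)
k=near(P,.5,-.338,.1)&(Z>.09)&(Z<.105); q=P[k]
print('n',k.sum())
# rim circle: RANSAC-free algebraic fit on pts within 36..46 of axis guess
for it in range(3):
    if it==0: a=np.array([.5017,-.3379])
    rr=np.hypot(*(q[:,:2]-a).T); s=q[(rr>.033)&(rr<.0455)]
    A=np.c_[2*s[:,:2],np.ones(len(s))]; x=np.linalg.lstsq(A,(s[:,:2]**2).sum(1),rcond=None)[0]; a=x[:2]
    print(a,np.sqrt(x[2]+a@a),len(s))
kk=near(P,*a,.085)&~near(P,*a,.046)&(Z>.06)&(Z<.105); 
h=P[kk]; h=h[(h-np.r_[a,0])[:,1]>0]; print('handle',len(h),np.percentile(h,[2,50,98],axis=0))
t=h[h[:,2]>.08]; dd=t[:,:2]-a; print(len(t),np.degrees(np.arctan2(dd[:,1],dd[:,0])).mean(),np.hypot(*dd.T).max(),t.mean(0))
for n,x,y in[('usb',.632,-.152),('clip0',.594,-.199),('clip1',.570,-.236)]: 
    rect(P,near(P,x,y,.035)&(Z>.005)&(Z<.05),n)
    rect(P,near(P,x,y,.035)&(Z>.026)&(Z<.05),n)
rect(P,near(P,.42,-.2566,.03)&(Z>.006)&(Z<.03),'sharp')
k=near(P,.5,-.143,.125)&(Z>.038)&(Z<.05);rect(P,k,'caddy')
k=near(P,.652,-.247,.125)&(Z>.07)&(Z<.12);rect(P,k,'rack')
E
```

```text
n 1715
[ 0.50550298 -0.33668832] 0.04008490100505333 1521
[ 0.50578179 -0.33657924] 0.040116329882330166 1600
[ 0.50578897 -0.33657179] 0.04011754539611325 1601
handle 724 [[ 0.53309787 -0.31322783  0.06078685]
 [ 0.54736862 -0.29354591  0.08113367]
 [ 0.58392263 -0.27760015  0.09157898]]
384 46.855378954772846 0.0849842581624337 [ 0.5478617  -0.29424086  0.08618292]
usb 982 [ 635.3 -160.5] [47.1 52.9] ang 76.4 rack [-0.0632  0.0616] zmax 0.009Traceback (most recent call last):
  File "<stdin>", line 16, in <module>
  File "h.py", line 23, in rect
    q=P[m]; R=cv2.minAreaRect((q[:,:2]*1000).astype(np.float32)); print(n,m.sum(),np.round(R[0],1),np.round(R[1],1),'ang',round(R[2],1),'rack',torack(np.array(R[0])/1000).round(4),'zmax',q[:,2].max().round(3))
                                                                                                                                                                                           ~~~~~~~~~~^^
    return umr_maximum(a, axis, None, out, keepdims, initial, where)
ValueError: zero-size array to reduction operation maximum which has no identity
```

```bash
python3 -m crank '[[[-14,45,18,0,0,0,0.2],[-28,90,36,0,0,0,0.2],[-42,135,54,0,0,0,0.2],[-55,179,70,0,0,0,0.2],[-55,179,70,0,0,0,0.2]]]' | head -2
python3 - <<'E'
from h import *
st=r.get_state();im,d,c=grab('wrist');save('w2',im);P=cloud(d,c);Z=P[...,2];np.savez('w2.npz',im=im,P=P)
a=np.array([.5045,-.337])
k=near(P,*a,.08)&~near(P,*a,.046)&(Z>.065)&(Z<.105)&(P[...,1]>-.33); h=P[k]; 
for lo,hi in((.065,.08),(.08,.086),(.086,.097)):
    t=h[(h[:,2]>lo)&(h[:,2]<hi)]; dd=t[:,:2]-a
    if len(t)>5: print(len(t),np.degrees(np.arctan2(dd[:,1],dd[:,0])).mean(),np.hypot(*dd.T).max(),t.mean(0))
t=h[h[:,2]>.08]; loc=(t-st['tool_pos'])@st['tool_rot']*1000
print('tool frame',np.percentile(loc,[3,50,97],axis=0).round(1))
for b in np.arange(-20,25,8):
    w=loc[abs(loc[:,0]-b)<4]
    if len(w)>4: print(b,np.percentile(w[:,1],[3,50,97]).round(1),len(w))
print(st['tool_pos'])
E
```

```text
time: 2.2
tool_pos: [0.5433, -0.2895, 0.2035]
168 47.02989855021028 0.07997833670882282 [ 0.55319254 -0.28504382  0.07389258]
218 45.694790407765744 0.0799470855203602 [ 0.55073895 -0.29076582  0.08326491]
337 50.75288385643588 0.0632541295431283 [ 0.53871704 -0.29507989  0.08905192]
tool frame [[-14.2  -3.4 112.2]
 [ -2.6   1.1 116. ]
 [  7.6  43.6 122.9]]
-12 [-3.4  1.1  5. ] 151
-4 [-3.4  1.1  4.9] 187
4 [-2.8  1.7 44.8] 205
12 [-1.3  0.4  2.4] 12
[ 0.54326333 -0.28947633  0.2034656 ]
```

View pics/w2.png

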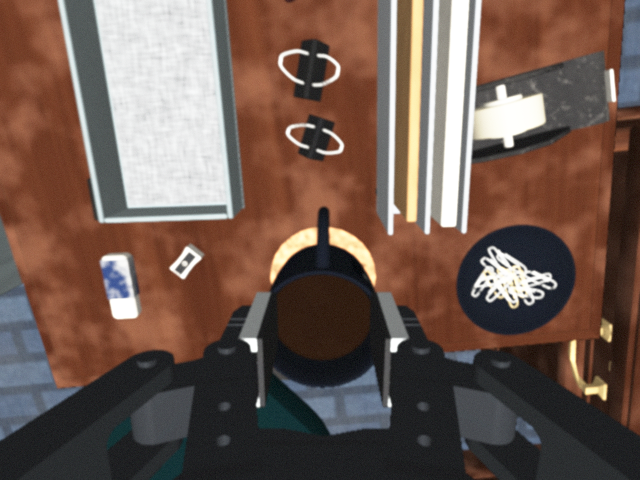

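Wrist view: the handle (322,205–270) points straight up along tool x, centred between the fingers. Clips are at (312,70) and (318,138), sharpener at (186,262), eraser at (120,285).

```bash
python3 -m crank '[[[0,1,40,0,0,0,0.2],[0,1,80,0,0,0,0.2],[0,1,115,0,0,0,0.2],[0,1,140,0,0,0,0.2],[0,1,140,0,0,0,0.2]]]' | egrep 'pos|force'
python3 -m crank '[[[0,0,0,0,0,0,0.8],[0,0,0,0,0,0,1],[0,0,0,0,0,0,1],[0,0,0,0,0,0,1],[0,0,0,0,0,0,1]]]' 50 | egrep 'pos|force|gap'
python3 - <<'E'
import numpy as np
for k in range(1,6):
    t=-.14*k; C=np.array([-62,0]); R=np.array([[np.cos(t),-np.sin(t)],[np.sin(t),np.cos(t)]]); print(k,(C-R@C).round(1),round(t,2))
E
```

```text
tool_pos: [0.541, -0.2842, 0.0679]
contact_force: [-0.6, 0.6, -0.6]
grip_force: 0.0
tool_pos: [0.5461, -0.2885, 0.074]
contact_force: [-0.6, 3.3, 6.4]
finger_gap: 0.0072
grip_force: 50.2
1 [-0.6 -8.7] -0.14
2 [ -2.4 -17.1] -0.28
3 [ -5.4 -25.3] -0.42
4 [ -9.5 -32.9] -0.56
5 [-14.6 -39.9] -0.7
```

```bash
python3 -m crank '[[[0,0,0,0,0,0,1],[0,0,0,0,0,0,1]]]' | egrep 'pos|force|gap|rot'
python3 - <<'E'
from h import *
im,d,c=grab('wrist');save('w3',im)
E
```

```text
tool_pos: [0.5462, -0.2885, 0.0741]
tool_rot: [[0.591, 0.807, 0.004], [0.807, -0.591, -0.001], [0.001, 0.004, -1.0]]
contact_force: [-0.3, 3.1, 6.6]
finger_gap: 0.0069
grip_force: 50.2
```

View pics/w3.png

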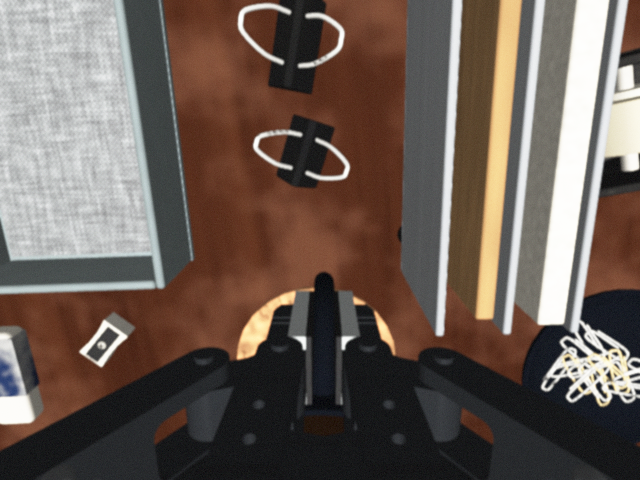

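The fingers hold the handle at (323,330), centred; the mug has not shifted on the coaster.

```bash
python3 -m crank '[[[-0.6,-8.7,0,0,0,-0.14,1],[-2.4,-17.1,0,0,0,-0.28,1],[-5.4,-25.3,0,0,0,-0.42,1],[-9.5,-32.9,0,0,0,-0.56,1],[-14.6,-39.9,0,0,0,-0.7,1]]]' | egrep 'pos|force|gap'
python3 -m crank '[[[-0.6,-8.7,0,0,0,-0.14,1],[-2.4,-17.1,0,0,0,-0.28,1],[-5.4,-25.3,0,0,0,-0.42,1],[-9.5,-32.9,0,0,0,-0.56,1],[-14.6,-39.9,0,0,0,-0.7,1]]]' | egrep 'pos|force|gap'
python3 -m crank '[[[-0.6,-8.7,0,0,0,-0.14,1],[-2.4,-17.1,0,0,0,-0.28,1],[-5.4,-25.3,0,0,0,-0.42,1],[-5.4,-25.3,0,0,0,-0.42,1],[-5.4,-25.3,0,0,0,-0.42,1]]]' | egrep 'pos|rot|force|gap'
```

```text
tool_pos: [0.5061, -0.2768, 0.0741]
contact_force: [0.5, 2.4, 6.0]
finger_gap: 0.0068
grip_force: 50.1
tool_pos: [0.4664, -0.2933, 0.074]
contact_force: [-0.4, 5.4, 9.1]
finger_gap: 0.0066
grip_force: 50.4
tool_pos: [0.4511, -0.3152, 0.0739]
tool_rot: [[-0.928, 0.373, 0.002], [0.373, 0.928, -0.0], [-0.002, 0.001, -1.0]]
contact_force: [-2.4, 4.9, 10.5]
finger_gap: 0.0072
grip_force: 50.2
```

```bash
python3 -m crank '[[[0,0,0,0,0,0,0.2],[0,0,0,0,0,0,0.2],[0,0,0,0,0,0,0.2],[0,0,0,0,0,0,0.2],[0,0,-8,0,0,0,0.2]]]' | egrep 'pos|force|gap'
python3 -m crank '[[[0,0,-30,0,0,0,0.2],[0,0,-70,0,0,0,0.2],[0,0,-110,0,0,0,0.2],[0,0,-150,0,0,0,0.2],[0,0,-190,0,0,0,0.2]]]' | egrep 'pos|force|gap'
python3 -m crank '[[[0,0,0,0,0,0.15,0.2],[0,0,0,0,0,0.3,0.2],[0,0,0,0,0,0.45,0.2],[0,0,0,0,0,0.6,0.2],[0,0,0,0,0,0.75,0.2]]]' | egrep pos
python3 - <<'E'
from h import *
im,d,c=grab('wrist');save('w4',im);P=cloud(d,c);np.savez('w4.npz',im=im,P=P)
E
```

```text
tool_pos: [0.4493, -0.3143, 0.078]
contact_force: [-1.0, 0.1, 0.4]
finger_gap: 0.0341
grip_force: 0.0
tool_pos: [0.4501, -0.315, 0.2713]
contact_force: [0.1, -0.4, -0.0]
finger_gap: 0.0342
grip_force: 0.0
tool_pos: [0.4502, -0.3151, 0.2696]
```

View pics/w4.png

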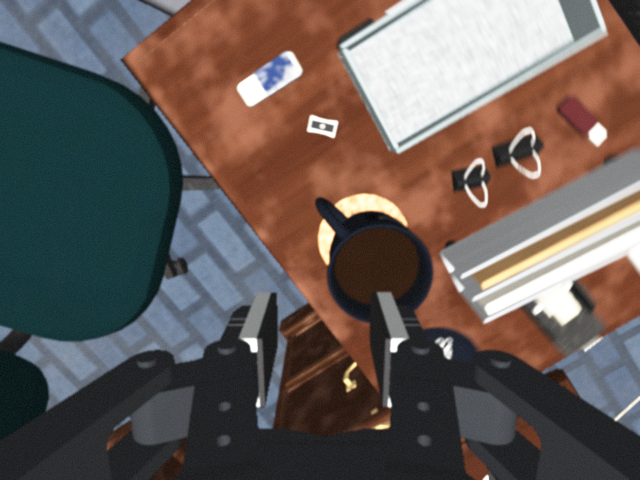

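The mug stands on the coaster (364,220) and its handle (325,208) now points back toward the robot. The clips are at (470,180) and (518,152), the stick at (585,120).

```bash
python3 -m crank '[[[16,37,5,0,0,-0.13,-0.1],[32,74,10,0,0,-0.26,-0.1],[48,110,15,0,0,-0.4,-0.1],[64,146,20,0,0,-0.53,-0.1],[64,146,20,0,0,-0.53,-0.1]]]' | egrep 'pos'
cat >> h.py <<'E'
def comp(P,m,zz,c,amin=60,tp=None):
    # components of pixel mask, minAreaRect on plane zz
    n,l,s,_=cv2.connectedComponentsWithStats(m.astype(np.uint8))
    for i in range(1,n):
        if s[i,4]<amin: continue
        w=ray(np.argwhere(l==i)[:,::-1],zz,c)[:,:2]*1000; R=cv2.minAreaRect(w.astype(np.float32))
        a=R[2] if R[1][0]>=R[1][1] else R[2]-90
        print('px',s[i].tolist(),'ctr',np.round(R[0],1),'size',np.round(sorted(R[1]),1),'longang',round(a,1),'rack',torack(np.array(R[0])/1000).round(4))
E
python3 - <<'E'
from h import *
st=r.get_state();print(st['tool_pos'],np.degrees(np.arctan2(st['tool_rot'][1,0],st['tool_rot'][0,0])))
im,d,c=grab('wrist');save('w5',im);P=cloud(d,c);np.savez('w5.npz',im=im,P=P)
reg=near(P,.585,-.2,.075)&(P[...,2]<.06); g=im.max(2)
rk=torack(P); reg&=(rk[...,0]<-.04)&(rk[...,0]>-.115)
print('black');comp(P,reg&(g<60),.008,c)
print('white');comp(P,cv2.dilate((reg&(im.min(2)>110)).astype(np.uint8),np.ones((5,5)))>0,.028,c)
hsv=cv2.cvtColor(im,cv2.COLOR_RGB2HSV)
reg=near(P,.635,-.152,.04)&(P[...,2]<.05);print('usb z');comp(P,reg&(P[...,2]>.0045),.008,c)
E
```

```text
tool_pos: [0.5572, -0.1912, 0.2484]
[ 0.55720805 -0.19121349  0.24836084] 146.00130418231416
black
px [272, 225, 36, 28, 435] ctr [ 570.2 -237.5] size [19.2 30.1] longang 36.2 rack [-0.0729 -0.0388]
px [319, 224, 45, 27, 633] ctr [ 596.3 -195.9] size [19.6 40.3] longang 44.3 rack [-0.0751  0.0103]
white
px [329, 221, 30, 22, 399] ctr [ 588.  -189.4] size [19.3 26. ] longang 56.1 rack [-0.0856  0.0109]
px [278, 224, 25, 21, 339] ctr [ 563.2 -230.3] size [18.5 21.5] longang 55.3 rack [-0.0827 -0.0369]
px [272, 241, 27, 31, 520] ctr [ 577.9 -247.1] size [23.3 28.8] longang -46.5 rack [-0.061  -0.0423]
px [326, 240, 29, 32, 546] ctr [ 605.1 -204.4] size [25.4 29.4] longang -33.9 rack [-0.0631  0.0083]
usb z
px [393, 217, 30, 53, 869] ctr [ 637.1 -146.2] size [17.8 52.6] longang -13.1 rack [-0.0698  0.0744]
```

View pics/w5.png

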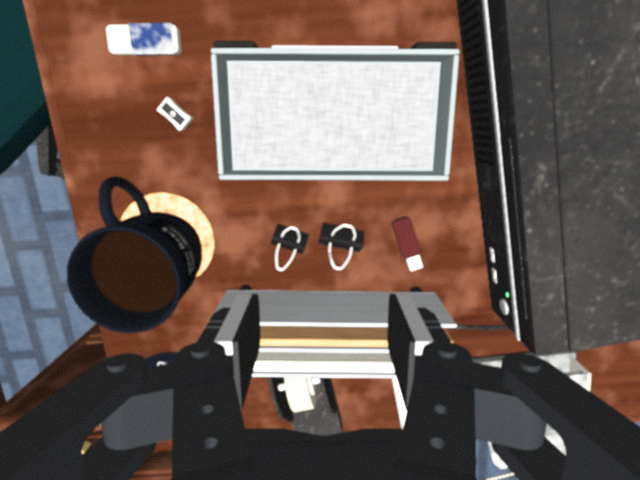

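Wrist view: caddy (335,115), clips at (288,245) and (342,245), stick (408,243), mug handle (125,200) clear of the caddy, laptop to the right.

```bash
python3 -m crank '[[[-18,9,0,0,0,0.1,0.2],[-35,18,30,0,0,0.2,0.2],[-35,18,80,0,0,0.2,0.2],[-35,18,130,0,0,0.2,0.2],[-35,18,170,0,0,0.2,0.2]]]' | egrep 'pos'
python3 -m crank '[[[0,0,0,0,0,0,0.2],[0,0,20,0,0,0,0.2],[0,0,40,0,0,0,0.2],[0,0,58,0,0,0,0.2],[0,0,60,0,0,0,0.2]]]' | egrep 'pos|force'
python3 -m crank '[[[0,0,0,0,0,0,0.8],[0,0,0,0,0,0,1],[0,0,0,0,0,0,1],[0,0,0,0,0,0,1],[0,0,0,0,0,0,1]]]' 40 | egrep 'pos|rot|force|gap'
```

```text
tool_pos: [0.5927, -0.2012, 0.0766]
tool_pos: [0.5939, -0.2011, 0.0196]
contact_force: [0.4, 0.5, -0.3]
grip_force: 0.0
tool_pos: [0.5958, -0.2012, 0.0212]
tool_rot: [[-0.695, 0.719, 0.003], [0.719, 0.695, -0.002], [-0.004, 0.001, -1.0]]
contact_force: [-1.3, -0.1, 6.3]
finger_gap: 0.019
grip_force: 39.9
```

```bash
python3 -m crank '[[[0,0,-35,0,0,0,1],[0,0,-65,0,0,0,1],[45,-10,-65,0,0,0,1],[85,-19,-65,0,0,0,1],[109,-24,-65,0,0,0,1]]]' | egrep 'pos|gap|grip'
python3 -m crank '[[[0,0,0,0,0,0,1],[0,0,20,0,0,0,1],[0,0,40,0,0,0,1],[0,0,58,0,0,0,1],[0,0,58,0,0,0,1]]]' | egrep 'pos|force|gap'
python3 - <<'E'
from h import *
z=np.load('w5.npz');P=z['P'];rect(P,near(P,.5,-.143,.125)&(P[...,2]>.04)&(P[...,2]<.05),'caddy')
E
```

```text
tool_pos: [0.4985, -0.1366, 0.0838]
finger_gap: 0.0188
grip_force: 38.9
tool_pos: [0.5015, -0.1387, 0.0249]
contact_force: [-0.8, 0.9, 0.4]
finger_gap: 0.0191
grip_force: 49.5
caddy 4705 [ 504.5 -132.1] [218.1 120.6] ang 61.3 rack [-0.1869  0.0105] zmax 0.05
```

```bash
python3 -m crank '[[[0,0,2,0,0,0,0.5],[0,0,2,0,0,0,0],[0,0,2,0,0,0,0],[0,0,-10,0,0,0,0],[0,0,-45,0,0,0,0]]]' | egrep 'pos|force|gap'
python3 -m crank '[[[-10,-2,-40,0,0,0,0.2],[-55,-9,-40,0,0,0.07,0.2],[-95,-16,-40,0,0,0.14,0.2],[-119,-19,-40,0,0,0.14,0.2],[-119,-19,-40,0,0,0.14,0.2]]]' | egrep 'pos'
python3 - <<'E'
from h import *
st=r.get_state();R=st['tool_rot'];print(st['tool_pos'],np.degrees(np.arctan2(R[1,0],R[0,0])))
im,d,c=grab('wrist');save('w6',im);P=cloud(d,c)
reg=near(P,.57,-.238,.04)&(P[...,2]<.06);g=im.max(2)
print('black');comp(P,reg&(g<60),.008,c,100)
im,d,c=grab('top');np.savez('top1.npz',im=im,d=d)
E
```

```text
tool_pos: [0.4985, -0.1372, 0.0692]
contact_force: [1.2, 0.3, 0.9]
finger_gap: 0.0427
grip_force: 0.0
tool_pos: [0.5727, -0.2407, 0.1132]
[ 0.57273464 -0.24074229  0.11324123] 125.85122683673495
black
px [297, 215, 52, 32, 1295] ctr [ 570.1 -236.8] size [19.4 31.2] longang 35.9 rack [-0.0734 -0.0382]
```

View pics/w6.png

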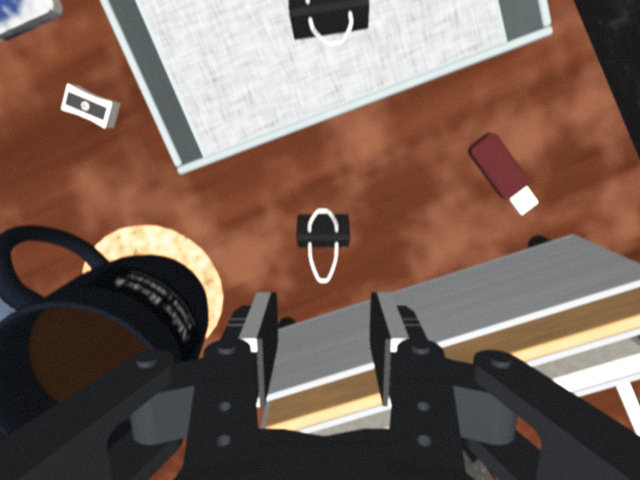

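Clip 0 lies in the caddy (330,15). Clip 1 is at (322,230–280), aligned between the fingers; the stick is at (505,175) and the sharpener at (90,105).

```bash
python3 -m crank '[[[5,0,0,0,0,0,0.2],[10,0,30,0,0,0,0.2],[10,0,60,0,0,0,0.2],[10,0,80,0,0,0,0.2],[10,0,91,0,0,0,0.2]]]' | egrep 'pos|force'
python3 -m crank '[[[0,0,0,0,0,0,0.6],[0,0,0,0,0,0,1],[0,0,0,0,0,0,1],[0,0,0,0,0,0,1],[0,0,0,0,0,0,1]]]' 40 | egrep 'pos|rot|force|gap'
```

```text
tool_pos: [0.5621, -0.2267, 0.0179]
contact_force: [-0.7, 0.3, -0.0]
grip_force: 0.0
tool_pos: [0.5652, -0.2296, 0.0211]
tool_rot: [[-0.587, 0.809, 0.002], [0.809, 0.587, -0.001], [-0.002, 0.001, -1.0]]
contact_force: [-0.7, 0.0, 0.7]
finger_gap: 0.014
grip_force: 38.9
```

```bash
python3 -m crank '[[[0,0,-35,0,0,0,1],[0,0,-65,0,0,0,1],[40,-19,-65,0,0,0,1],[80,-38,-65,0,0,0,1],[101,-48,-65,0,0,0,1]]]' | egrep 'pos|gap|grip'
python3 -m crank '[[[101,-48,-65,0,0,0,1]]]' >/dev/null; true
```

```text
tool_pos: [0.4632, -0.1738, 0.0849]
finger_gap: 0.0148
grip_force: 39.1
```

```bash
python3 -m crank '[[[0,0,0,0,0,0,1]]]' | egrep 'pos|gap|grip'
```

```text
tool_pos: [0.425, -0.1527, 0.1115]
finger_gap: 0.0142
grip_force: 39.1
```

My repeated row shifted the tool by an extra 50 mm; the clip is still held. I'll correct for that.

```bash
python3 -m crank '[[[-43,20,0,0,0,0,1],[-43,20,20,0,0,0,1],[-43,20,50,0,0,0,1],[-43,20,75,0,0,0,1],[-43,20,86,0,0,0,1]]]' | egrep 'pos|gap|force'
python3 -m crank '[[[0,0,0,0,0,0,0.6],[0,0,0,0,0,0,0.2],[0,0,0,0,0,0,0.2],[0,0,-10,0,0,0,0.2],[0,0,-55,0,0,0,0.2]]]' | egrep 'pos|force|gap'
```

```text
tool_pos: [0.4687, -0.1774, 0.0226]
contact_force: [-14.6, 6.0, 46.9]
finger_gap: 0.0144
grip_force: 45.2
tool_pos: [0.4659, -0.1758, 0.0761]
contact_force: [1.0, -0.5, 0.0]
finger_gap: 0.034
grip_force: 0.0
```

```bash
python3 -m crank '[[[0,0,-40,0,0,-0.14,0.2],[-15,36,-45,0,0,-0.28,0.2],[-32,72,-45,0,0,-0.43,0.2],[-48,109,-45,0,0,-0.57,0.2],[-65,146,-45,0,0,-0.716,0.2]]]' | egrep 'pos'
python3 -m crank '[[[0,0,0,0,0,0,0.2],[0,0,0,0,0,0,0.2]]]' | egrep 'pos'
python3 - <<'E'
from h import *
st=r.get_state();R=st['tool_rot'];print(st['tool_pos'],np.degrees(np.arctan2(R[1,0],R[0,0])))
im,d,c=grab('wrist');save('w7',im);P=cloud(d,c)
k=near(P,.635,-.15,.07)&(P[...,2]<.03); hsv=cv2.cvtColor(im,cv2.COLOR_RGB2HSV)
comp(P,k&(P[...,2]>.0045),.008,c,200)
E
```

```text
tool_pos: [0.6281, -0.1446, 0.1262]
tool_pos: [0.6266, -0.1445, 0.1247]
[ 0.62655862 -0.14453898  0.1247328 ] 167.01090580960482
px [311, 211, 29, 78, 1899] ctr [ 637.5 -146. ] size [17.7 51.9] longang -13.4 rack [-0.0696  0.0747]
px [209, 286, 45, 20, 411] ctr [ 654.8 -214.1] size [ 7.9 29.2] longang 55.7 rack [-0.0167  0.0286]
px [278, 308, 60, 32, 687] ctr [ 684.  -167.9] size [12.5 45.3] longang 54.2 rack [-0.019   0.0832]
```

View pics/w7.png

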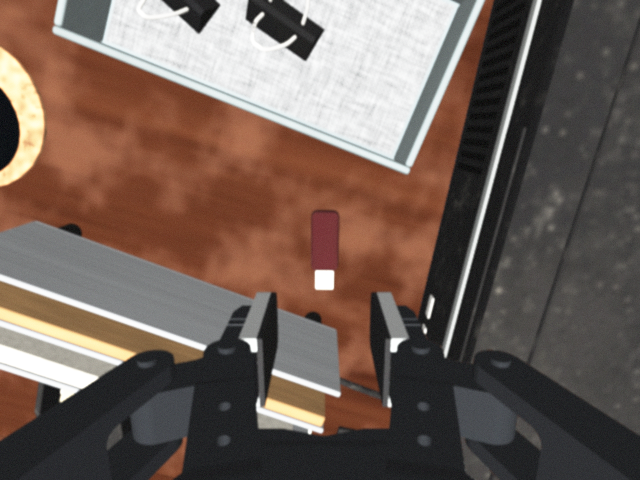

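Both clips are in the caddy. The stick (324,250) lies centred between the fingers, clear of the rack.

```bash
python3 -m crank '[[[5,1,25,0,0,0,0.2],[5,1,55,0,0,0,0.2],[5,1,85,0,0,0,0.2],[5,1,110,0,0,0,0.2],[5,1,119,0,0,0,0.2]]]' | egrep 'pos|force'
python3 -m crank '[[[0,0,0,0,0,0,0.6],[0,0,0,0,0,0,1],[0,0,0,0,0,0,1],[0,0,0,0,0,0,1],[0,0,0,0,0,0,1]]]' 40 | egrep 'pos|force|gap'
```

```text
tool_pos: [0.6176, -0.1424, 0.0026]
contact_force: [-0.4, 0.0, -0.9]
grip_force: 0.0
tool_pos: [0.6223, -0.143, 0.0064]
contact_force: [-0.2, 0.9, 0.3]
finger_gap: 0.0156
grip_force: 39.0
```

```bash
python3 -m crank '[[[0,0,-40,0,0,0,1],[0,0,-70,0,0,0,1],[40,7,-70,0,0,0,1],[80,14,-70,0,0,0,1],[110,19,-70,0,0,0,1]]]' | egrep 'pos|gap|grip'
python3 -m crank '[[[0,0,10,0,0,0,1],[0,0,30,0,0,0,1],[0,0,50,0,0,0,1],[0,0,62,0,0,0,1],[0,0,62,0,0,0,1]]]' | egrep 'pos|force|gap'
python3 -m crank '[[[0,0,0,0,0,0,0.5],[0,0,0,0,0,0,0.3],[0,0,0,0,0,0,0.3],[0,0,-30,0,0,0,0.3],[0,0,-75,0,0,0,0.3]]]' | egrep 'pos|force|gap'
```

```text
tool_pos: [0.5167, -0.0986, 0.0756]
finger_gap: 0.015
grip_force: 39.1
tool_pos: [0.5175, -0.0992, 0.0114]
contact_force: [-0.7, 0.9, -0.7]
finger_gap: 0.0153
grip_force: 39.1
tool_pos: [0.516, -0.0986, 0.0867]
contact_force: [0.2, -0.3, 0.4]
finger_gap: 0.0298
grip_force: 0.0
```

```bash
python3 -m crank '[[[0,0,-40,0,0,-0.1,0.3],[16,-44,-55,0,0,-0.2,0.3],[32,-88,-55,0,0,-0.3,0.3],[48,-133,-55,0,0,-0.43,0.3],[63,-178,-55,0,0,-0.43,0.3]]]' | egrep 'pos'
python3 -m crank '[[[0,0,0,0,0,0,0.3],[0,0,0,0,0,0,0.3]]]' | egrep 'pos'
python3 - <<'E'
from h import *
st=r.get_state();R=st['tool_rot'];print(st['tool_pos'],np.degrees(np.arctan2(R[1,0],R[0,0])))
im,d,c=grab('wrist');save('w8',im);P=cloud(d,c);Z=P[...,2]
k=near(P,.42,-.2566,.035)&(Z<.03)
comp(P,k&(Z>.006),.013,c,100)
h=P[near(P,.434,-.309,.06)&(Z>.03)&(Z<.1)];L=(h-st['tool_pos'])@R; print(len(h),np.percentile(L[:,1],[1,5,50,95,99]).round(3)); print(h[np.argsort(h[:,0])[:5]].round(3), h[np.argsort(-h[:,1])[:5]].round(3))
im,d,c=grab('top');np.savez('top2.npz',im=im,d=d);P=cloud(d,c);Z=P[...,2]
comp(P,near(P,.42,-.2566,.05)&(Z>.006)&(Z<.02),.013,c,30)
E
```

```text
tool_pos: [0.4167, -0.2601, 0.1446]
tool_pos: [0.417, -0.2599, 0.1439]
[ 0.41696557 -0.25986884  0.14393626] -168.55133475755247
px [318, 215, 22, 37, 700] ctr [ 419.5 -256. ] size [13.6 25.3] longang 13.1 rack [-0.1862 -0.1398]
5314 [-0.103 -0.1   -0.074 -0.057 -0.054]
[[ 0.441 -0.311  0.066]
 [ 0.441 -0.311  0.068]
 [ 0.441 -0.311  0.064]
 [ 0.441 -0.31   0.065]
 [ 0.441 -0.312  0.059]] [[ 0.487 -0.306  0.053]
 [ 0.487 -0.306  0.05 ]
 [ 0.488 -0.307  0.046]
 [ 0.487 -0.307  0.052]
 [ 0.488 -0.307  0.043]]
```

View pics/w8.png

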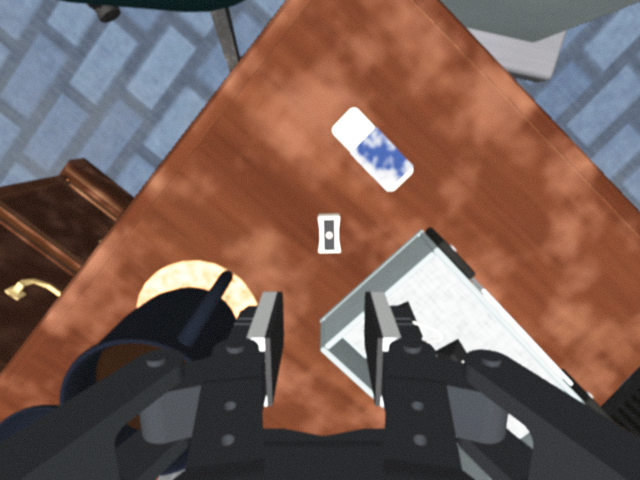

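Sharpener (329,234) is centred between the fingers; the handle tip (225,275) is well left of them and the eraser (372,150) is untouched.

```bash
python3 -m crank '[[[-1,3,35,0,0,-0.02,0.4],[-1,3,70,0,0,-0.02,0.4],[-1,3,100,0,0,-0.02,0.4],[-1,3,125,0,0,-0.02,0.4],[-1,3,138,0,0,-0.02,0.4]]]' | egrep 'pos|force'
python3 -m crank '[[[0,0,0,0,0,0,0.7],[0,0,0,0,0,0,1],[0,0,0,0,0,0,1],[0,0,0,0,0,0,1],[0,0,0,0,0,0,1]]]' 40 | egrep 'pos|force|gap'
python3 -m crank '[[[0,0,-25,0,0,0,1],[0,0,-50,0,0,0,1],[0,0,-75,0,0,0,1],[0,0,-75,0,0,0,1],[0,0,-75,0,0,0,1]]]' 40 | egrep 'pos|force|gap|rot'
```

```text
tool_pos: [0.4171, -0.2528, 0.0029]
contact_force: [1.0, 0.5, 0.1]
grip_force: 0.0
tool_pos: [0.4182, -0.2563, 0.0062]
contact_force: [-0.3, 0.1, -1.2]
finger_gap: 0.0129
grip_force: 40.4
tool_pos: [0.4179, -0.2561, 0.0809]
tool_rot: [[-0.975, -0.221, 0.001], [-0.221, 0.975, -0.001], [-0.001, -0.002, -1.0]]
contact_force: [0.3, -0.2, -0.5]
finger_gap: 0.013
grip_force: 40.4
```

```bash
python3 -m crank '[[[-10,15,0,0,0,0.14,1],[-25,38,0,0,0,0.28,1],[-40,60,0,0,0,0.42,1],[-55,80,0,0,0,0.56,1],[-68,100,0,0,0,0.7,1]]]' | egrep 'pos|gap'
python3 -m crank '[[[0,0,0,0,0,0.13,1],[0,0,20,0,0,0.13,1],[0,0,40,0,0,0.13,1],[0,0,60,0,0,0.13,1],[0,0,60,0,0,0.13,1]]]' | egrep 'pos|force|gap'
python3 -m crank '[[[0,0,0,0,0,0,0.6],[0,0,0,0,0,0,0.5],[0,0,0,0,0,0,0.5],[0,0,-40,0,0,0,0.5],[0,0,-90,0,0,0,0.5]]]' | egrep 'pos|force|gap'
python3 -m crank '[[[20,0,-20,0,0,0,1],[60,0,-50,0,0,0,1],[90,0,-80,0,0,0,1],[90,0,-80,0,0,0,1],[90,0,-80,0,0,0,1]]]' | egrep 'pos|force|gap'
python3 - <<'E'
from h import *
st=r.get_state();R=st['tool_rot'];print(st['tool_pos'],np.degrees(np.arctan2(R[1,0],R[0,0])))
im,d,c=grab('wrist');save('w9',im);P=cloud(d,c);np.savez('w9.npz',P=P,im=im)
im,d,c=grab('top');np.savez('top3.npz',im=im,d=d);save('t3',cv2.resize(im[130:345,190:450],None,fx=2.75,fy=2.75,interpolation=cv2.INTER_CUBIC))
E
```

```text
tool_pos: [0.4608, -0.1415, 0.0785]
finger_gap: 0.013
tool_pos: [0.459, -0.1417, 0.0167]
contact_force: [0.4, 0.6, -0.9]
finger_gap: 0.0132
grip_force: 40.4
tool_pos: [0.4595, -0.142, 0.1093]
contact_force: [1.2, -0.5, -0.2]
finger_gap: 0.0211
grip_force: 0.0
tool_pos: [0.3885, -0.092, 0.1917]
contact_force: [0.3, -0.3, -0.4]
finger_gap: -0.0001
grip_force: 0.0
[ 0.38848273 -0.09196014  0.19174143] 145.2588062487148
```

View pics/w9.png

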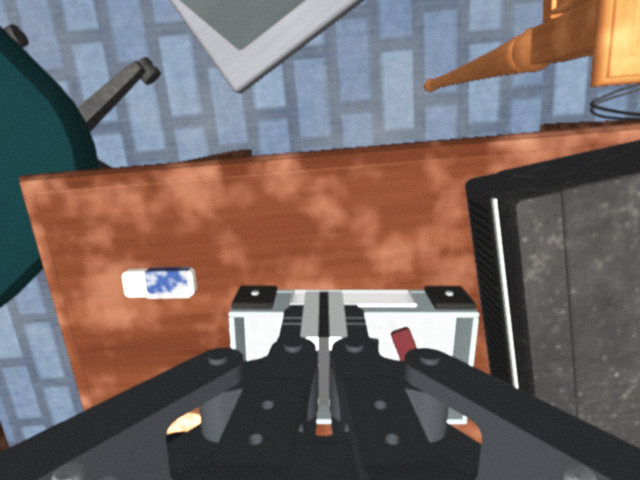

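The sharpener was released into the caddy and the stick is visible at (402,342). Pad tops show at (255,297) and (450,295), with the window between; the laptop corner is near (480,185).

```bash
cat >> h.py <<'E'
def caddy(x0=-.184,top=True):
    im,d,c=grab('top'); P=cloud(d,c); rk=torack(P); Z=P[...,2]
    m=(Z>.036)&(Z<.053)&(abs(rk[...,0]-x0)<.085)&(abs(rk[...,1])<.115)
    n,l,s,_=cv2.connectedComponentsWithStats(m.astype(np.uint8)); i=1+np.argmax(s[1:,4]); m=l==i
    w=torack(ray(np.argwhere(m)[:,::-1],.045,c))*1000; R=cv2.minAreaRect(w.astype(np.float32))
    a=R[2] if R[1][0]<R[1][1] else R[2]-90
    b=np.radians(a); C=np.array(R[0])+3*np.array([np.cos(b),np.sin(b)])
    rot=np.array([[np.cos(b),-np.sin(b)],[np.sin(b),np.cos(b)]])
    print('caddy',C.round(1),'ang',round(a,1),np.round(R[1],1),'padL',(C+rot@[-53,78]).round(1),'padR',(C+rot@[-53,-78]).round(1))
    st=r.get_state(); Rt=st['tool_rot']; print('tool rack mm',(torack(st['tool_pos'])*1000).round(1),'z',round(st['tool_pos'][2]*1000,1),'t',st['time'])
    return im,P
E
python3 - <<'E'
from h import *
caddy()
z=np.load('w9.npz');P=z['P'];im=z['im'];rk=torack(P)*1000;Z=P[...,2]
m=(im.max(2)<70)&(Z>.03)&(Z<.05)&(rk[...,0]<-215)&(abs(rk[...,1])<105)
n,l,s,_=cv2.connectedComponentsWithStats(m.astype(np.uint8))
for i in range(1,n):
    if s[i,4]>60: print(s[i],np.percentile(rk[l==i],[2,98],axis=0).round(1))
E
```

```text
caddy [-185.8   -1.4] ang -0.1 [190.2 105.9] padL [-238.7   76.7] padR [-239.   -79.3]
tool rack mm [-305.8  -23. ] z 189.4 t 21.1
[ 473  176   39  132 1262] [[-335.4   86. ]
 [-243.9  104.4]]
[233 297  41  11 322] [[-241.8  -90.9]
 [-237.6  -61.7]]
[432 297  43  11 329] [[-241.6   63.1]
 [-237.5   92.1]]
```

View pics/t3.png

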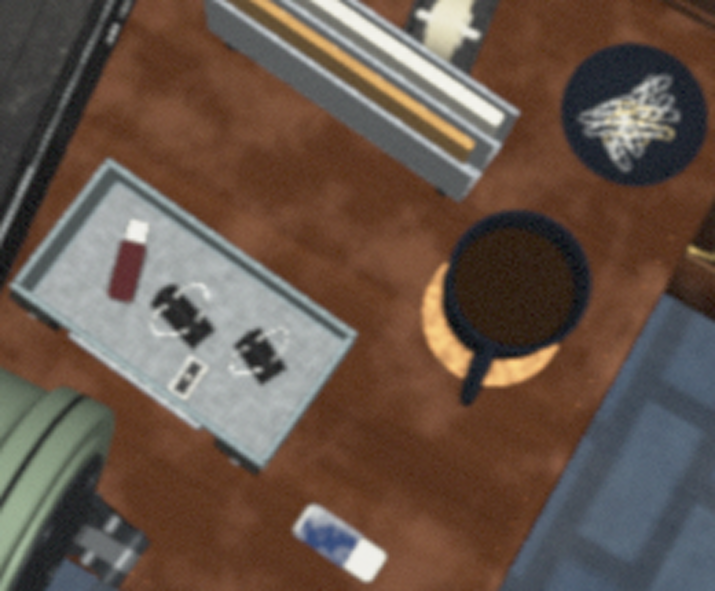

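All four loose items lie inside the caddy; the mug's handle (470,385) points back toward the robot and the eraser is untouched. The caddy is straight, with pads at rack x ≈ -239.

```bash
python3 -m crank '[[[-8,25,10,-0.1,0,0,1],[-16,50,30,-0.2,0,0,1],[-24,75,50,-0.3,0,0,1],[-34,95,70,-0.4,0,0,1],[-44,101,89,-0.4,0,0,1]]]' 40| egrep 'pos|force'
python3 -m crank '[[[0,0,0,0,0,0,1],[0,-10,24,0,0,0,1],[0,-20,48,0,0,0,1],[0,-29,66,0,0,0,1],[0,-30,72,0,0,0,1]]]' | egrep 'pos|contact'
python3 -m crank '[[[0,0,0,0,0,0,1],[0,0,0,0,0,0,1]]]' | egrep 'pos|rot|contact'
python3 - <<'E'
from h import *
caddy()
E
```

```text
tool_pos: [0.4805, -0.034, 0.0977]
contact_force: [0.1, -0.2, -0.2]
grip_force: 0.0
tool_pos: [0.4801, -0.0328, 0.0214]
contact_force: [-1.7, 0.0, 0.9]
tool_pos: [0.4827, -0.0339, 0.0241]
tool_rot: [[-0.822, 0.525, 0.223], [0.57, 0.757, 0.319], [-0.002, 0.39, -0.921]]
contact_force: [-0.2, -0.4, 0.5]
caddy [-185.7   -1.4] ang -0.1 [190.2 105.8] padL [-238.6   76.7] padR [-238.8  -79.3]
tool rack mm [-260.5   78.8] z 24.4 t 22.35
```

```bash
python3 -m crank '[[[-8,0,0,0,0,0,1],[-13,0,0,0,0,0,1],[-18,0,0,0,0,0,1],[-23,0,0,0,0,0,1],[-28,0,0,0,0,0,1]]]' | egrep 'pos|contact'
python3 - <<'E'
from h import *
caddy()
E
```

```text
tool_pos: [0.5028, -0.046, 0.0235]
contact_force: [-5.0, 8.6, 5.7]
caddy [-176.3   -4.5] ang -5.7 [190.2 103. ] padL [-221.3   78.4] padR [-236.8  -76.8]
tool rack mm [-235.4   79.9] z 23.6 t 22.9
```

```bash
python3 -m crank '[[[-5,0,0,0,0,0,1],[-10,0,0,0,0,0,1],[-15,0,0,0,0,0,1],[-20,0,0,0,0,0,1],[-20,0,0,0,0,0,1]]]' | egrep 'pos|contact'
python3 - <<'E'
from h import *
caddy()
E
```

```text
tool_pos: [0.521, -0.0593, 0.0235]
contact_force: [-0.6, 5.3, 0.7]
caddy [-118.7  -29.3] ang -24.0 [185.8  35.2] padL [-135.4   63.5] padR [-198.8  -79. ]
tool rack mm [-214.8   79.7] z 23.5 t 23.45
```

```bash
python3 - <<'E'
from h import *
im,P=caddy(-.165)
save('t4',cv2.resize(im[130:345,190:450],None,fx=2.75,fy=2.75))
E
```

```text
caddy [-162.2  -11.9] ang -14.0 [190.3  98.5] padL [-194.8   76.6] padR [-232.5  -74.8]
tool rack mm [-214.7   79.7] z 23.5 t 23.5
```

View pics/t4.png

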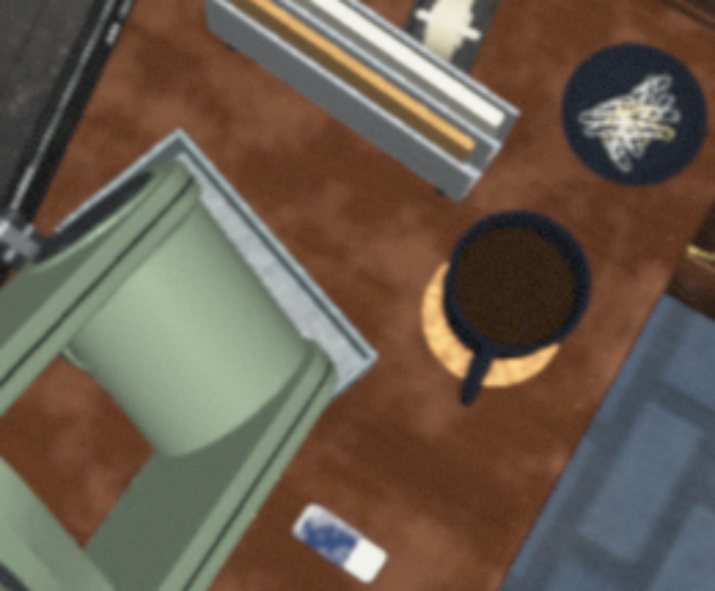

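The caddy has swung about 13° clockwise, its back-right corner at (375,355), still well clear of the mug. Now the right pad.

```bash
python3 -m crank '[[[12,0,0,0,0,0,1],[25,0,0,0,0,0,1],[25,8,-18,0,0,0,1],[25,17,-41,0,0,0,1],[25,23,-55,0,0,0,1]]]' | egrep 'pos|contact'
python3 -m crank '[[[8,-34,-14,0.1,0,0,1],[16,-68,-29,0.2,0,0,1],[24,-102,-43,0.3,0,0,1],[26,-136,-58,0.4,0,0,1],[26,-136,-58,0.4,0,0,1]]]' | egrep 'pos|contact'
python3 -m crank '[[[0,0,0,0,0,0,1],[0,0,0,0,0,0,1]]]' | egrep 'pos|rot'
python3 - <<'E'
from h import *
im,P=caddy(-.165)
E
```

```text
tool_pos: [0.5013, -0.0475, 0.0847]
contact_force: [0.3, -0.0, 0.4]
tool_pos: [0.3944, -0.1546, 0.084]
contact_force: [0.1, 0.0, 0.8]
tool_pos: [0.3954, -0.1532, 0.0834]
tool_rot: [[-0.821, 0.57, 0.001], [0.57, 0.821, 0.001], [-0.001, 0.001, -1.0]]
caddy [-165.7  -11. ] ang -14.0 [190.3 105.7] padL [-198.3   77.5] padR [-236.   -73.9]
tool rack mm [-264.7  -69. ] z 83.3 t 24.75
```

```bash
python3 -m crank '[[[0,0,20,0,0,0,1],[0,0,40,0,0,0,1],[0,0,55,0,0,0,1],[-5,0,55,0,0,0,1],[-10,0,55,0,0,0,1]]]' | egrep 'pos|contact'
python3 -m crank '[[[-6,0,0,0,0,0,1],[-12,0,0,0,0,0,1],[-18,0,0,0,0,0,1],[-24,0,0,0,0,0,1],[-28,0,0,0,0,0,1]]]' | egrep 'pos|contact'
python3 -m crank '[[[-4,0,0,0,0,0,1],[-8,0,0,0,0,0,1],[-12,0,0,0,0,0,1],[-14,0,0,0,0,0,1],[-14,0,0,0,0,0,1]]]' | egrep 'pos|contact'
python3 - <<'E'
from h import *
im,P=caddy(-.165)
E
```

```text
tool_pos: [0.4036, -0.1592, 0.0282]
contact_force: [-0.4, -0.6, 0.2]
tool_pos: [0.4244, -0.1747, 0.0281]
contact_force: [-5.6, 1.0, -0.4]
tool_pos: [0.4366, -0.1831, 0.0282]
contact_force: [-4.5, -0.4, -0.1]
caddy [-144.    -0.5] ang -1.9 [190.3 106.2] padL [-194.4   79.2] padR [-199.6  -76.7]
tool rack mm [-213.7  -70.1] z 28.2 t 26.3
```

```bash
python3 -m crank '[[[12,0,0,0,0,0,1],[25,0,0,0,0,0,1],[25,0,-20,0,0,0,1],[25,0,-42,0,0,0,1],[25,0,-56,0,0,0,1]]]' | egrep 'pos|contact'
python3 -m crank '[[[0,38,0,-0.1,0,0,1],[0,76,0,-0.2,0,0,1],[-5,114,0,-0.3,0,0,1],[-15,149,0,-0.4,0,0,1],[-18,149,0,-0.4,0,0,1]]]' | egrep 'pos|contact'
python3 -m crank '[[[0,0,0,0,0,0,1],[0,-8,18,0,0,0,1],[0,-16,38,0,0,0,1],[0,-23,55,0,0,0,1],[0,-23,55,0,0,0,1]]]' | egrep 'pos|contact'
python3 -m crank '[[[-6,0,0,0,0,0,1],[-12,0,0,0,0,0,1],[-18,0,0,0,0,0,1],[-24,0,0,0,0,0,1],[-30,0,0,0,0,0,1]]]' | egrep 'pos|contact'
python3 - <<'E'
from h import *
im,P=caddy(-.145)
E
```

```text
tool_pos: [0.4187, -0.1693, 0.0866]
contact_force: [-0.1, 0.2, 0.3]
tool_pos: [0.5183, -0.056, 0.0847]
contact_force: [-0.6, 0.3, -0.2]
tool_pos: [0.5148, -0.0559, 0.0229]
contact_force: [-0.6, 0.2, -0.4]
tool_pos: [0.5403, -0.0705, 0.0257]
contact_force: [-4.4, 8.4, 5.8]
caddy [-89.1 -32.7] ang -18.3 [153.2  28.3] padL [-115.   58.] padR [-163.9  -90.1]
tool rack mm [-190.3   81.1] z 25.9 t 28.35
```

```bash
python3 -m crank '[[[-5,0,0,0,0,0,1],[-10,0,0,0,0,0,1],[-13,0,0,0,0,0,1]]]' | egrep 'pos|contact'
python3 -m crank '[[[12,0,0,0,0,0,1],[25,0,0,0,0,0,1],[25,8,-18,0,0,0,1],[25,17,-41,0,0,0,1],[25,23,-55,0,0,0,1]]]' | egrep 'pos|contact'
python3 -m crank '[[[10,-34,-14,0.1,0,0,1],[20,-68,-29,0.2,0,0,1],[28,-102,-43,0.3,0,0,1],[28,-137,-58,0.4,0,0,1],[28,-137,-58,0.4,0,0,1]]]' | egrep 'pos|contact'
python3 - <<'E'
from h import *
im,P=caddy(-.135)
E
```

```text
tool_pos: [0.5518, -0.0789, 0.0256]
contact_force: [-2.7, 6.9, 3.2]
tool_pos: [0.5327, -0.068, 0.0866]
contact_force: [0.7, -0.4, -0.0]
tool_pos: [0.4235, -0.1748, 0.0854]
contact_force: [-0.1, 0.3, 0.4]
caddy [-128.3   -7.7] ang -13.5 [190.3 106.1] padL [-161.6   80.5] padR [-198.1  -71.2]
tool rack mm [-229.2  -69.5] z 85.2 t 29.7
```

```bash
python3 -m crank '[[[0,0,20,0,0,0,1],[0,0,40,0,0,0,1],[0,0,56,0,0,0,1],[-6,0,56,0,0,0,1],[-14,0,56,0,0,0,1]]]' | egrep 'pos|contact'
python3 -m crank '[[[-6,0,0,0,0,0,1],[-12,0,0,0,0,0,1],[-18,0,0,0,0,0,1],[-24,0,0,0,0,0,1],[-28,0,0,0,0,0,1]]]' | egrep 'pos|contact'
python3 -m crank '[[[-4,0,0,0,0,0,1],[-8,0,0,0,0,0,1],[-12,0,0,0,0,0,1],[-16,0,0,0,0,0,1],[-16,0,0,0,0,0,1]]]' | egrep 'pos|contact'
python3 - <<'E'
from h import *
im,P=caddy(-.125)
E
```

```text
tool_pos: [0.4358, -0.1811, 0.0285]
contact_force: [-0.5, -0.5, 0.9]
tool_pos: [0.4571, -0.1971, 0.0285]
contact_force: [-4.6, 0.0, -0.4]
tool_pos: [0.471, -0.2067, 0.0286]
contact_force: [-3.6, -0.4, 0.1]
caddy [-105.6    4.2] ang -0.2 [189.7 106.9] padL [-158.3   82.4] padR [-158.9  -73.6]
tool rack mm [-172.   -69.8] z 28.6 t 31.25
```

```bash
python3 -m crank '[[[12,0,0,0,0,0,1],[25,0,0,0,0,0,1],[25,0,-20,0,0,0,1],[25,0,-42,0,0,0,1],[25,0,-56,0,0,0,1]]]' | egrep 'pos|contact'
python3 -m crank '[[[0,38,0,-0.1,0,0,1],[0,76,0,-0.2,0,0,1],[-5,114,0,-0.3,0,0,1],[-12,151,0,-0.4,0,0,1],[-12,151,0,-0.4,0,0,1]]]' | egrep 'pos|contact'
python3 -m crank '[[[0,0,0,0,0,0,1],[0,-8,18,0,0,0,1],[0,-16,38,0,0,0,1],[0,-23,55,0,0,0,1],[0,-23,55,0,0,0,1]]]' | egrep 'pos|contact'
python3 -m crank '[[[-6,0,0,0,0,0,1],[-12,0,0,0,0,0,1],[-17,0,0,0,0,0,1],[-22,0,0,0,0,0,1],[-27,0,0,0,0,0,1]]]' | egrep 'pos|contact'
python3 -m crank '[[[12,0,0,0,0,0,1],[25,0,0,0,0,0,1],[25,8,-18,0,0,0,1],[25,17,-41,0,0,0,1],[25,23,-55,0,0,0,1]]]' | egrep 'pos|contact'
python3 -m crank '[[[8,-34,-14,0.1,0,0,1],[15,-68,-29,0.2,0,0,1],[15,-102,-43,0.3,0,0,1],[15,-139,-58,0.4,0,0,1],[15,-139,-58,0.4,0,0,1]]]' | egrep 'pos|contact'
python3 - <<'E'
from h import *
im,P=caddy(-.11)
E
```

```text
tool_pos: [0.4524, -0.1924, 0.0867]
contact_force: [0.7, 0.5, 0.0]
tool_pos: [0.5483, -0.0737, 0.0848]
contact_force: [-0.1, -0.1, 0.1]
tool_pos: [0.5448, -0.0741, 0.0229]
contact_force: [-0.0, 0.2, -0.2]
tool_pos: [0.5677, -0.0869, 0.0257]
contact_force: [-5.9, 9.0, 6.8]
tool_pos: [0.5496, -0.077, 0.0867]
contact_force: [0.5, 0.4, 1.0]
tool_pos: [0.4501, -0.193, 0.0846]
contact_force: [-0.2, 0.7, -0.7]
caddy [-98.9   2. ] ang -4.7 [190.2 106.2] padL [-145.3   84.1] padR [-158.2  -71.4]
tool rack mm [-197.2  -69.2] z 84.4 t 34.3
```

```bash
python3 -m crank '[[[0,0,20,0,0,0,1],[0,0,40,0,0,0,1],[0,0,56,0,0,0,1],[-8,0,56,0,0,0,1],[-16,0,56,0,0,0,1]]]' | egrep 'pos|contact'
python3 -m crank '[[[-7,0,0,0,0,0,1],[-14,0,0,0,0,0,1],[-21,0,0,0,0,0,1],[-26,0,0,0,0,0,1],[-31,0,0,0,0,0,1]]]' | egrep 'pos|contact'
python3 -m crank '[[[-2,0,0,0,0,0,1],[-4,0,0,0,0,0,1],[-6,0,0,0,0,0,1],[-6,0,0,0,0,0,1]]]' | egrep 'pos|contact'
python3 - <<'E'
from h import *
im,P=caddy(-.09)
E
```

```text
tool_pos: [0.4643, -0.2003, 0.0278]
contact_force: [1.1, -0.0, 0.5]
tool_pos: [0.4864, -0.2174, 0.0277]
contact_force: [-8.7, 1.2, 6.2]
tool_pos: [0.4919, -0.2213, 0.0277]
contact_force: [-6.3, 1.0, 2.1]
caddy [-92.5  93.7] ang 82.2 [ 42.7 111.5] padL [-177.    51.8] padR [-22.4  30.5]
tool rack mm [-146.5  -70. ] z 27.7 t 35.75
```

```bash
python3 -m crank '[[[12,0,0,0,0,0,1],[25,0,0,0,0,0,1],[25,0,-20,0,0,0,1],[25,0,-42,0,0,0,1],[25,0,-56,0,0,0,1]]]' | egrep 'pos|contact'
python3 -m crank '[[[0,38,0,-0.1,0,0,1],[0,76,0,-0.2,0,0,1],[0,114,0,-0.3,0,0,1],[0,151,0,-0.4,0,0,1],[0,151,0,-0.4,0,0,1]]]' | egrep 'pos|contact'
python3 -m crank '[[[0,0,0,0,0,0,1],[0,-8,18,0,0,0,1],[0,-16,38,0,0,0,1],[0,-23,55,0,0,0,1],[0,-23,55,0,0,0,1]]]' | egrep 'pos|contact'
python3 -m crank '[[[-6,0,0,0,0,0,1],[-12,0,0,0,0,0,1],[-18,0,0,0,0,0,1],[-22,0,0,0,0,0,1],[-26,0,0,0,0,0,1]]]' | egrep 'pos|contact'
python3 - <<'E'
from h import *
im,P=caddy(-.08)
E
```

```text
tool_pos: [0.4746, -0.2076, 0.0859]
contact_force: [1.2, -0.6, 0.6]
tool_pos: [0.5595, -0.0815, 0.0833]
contact_force: [-0.8, 0.1, 0.9]
tool_pos: [0.5574, -0.0827, 0.022]
contact_force: [-0.5, 0.7, 0.0]
tool_pos: [0.58, -0.0953, 0.025]
contact_force: [-4.0, 7.2, 3.6]
caddy [-21.8 -38. ] ang -14.7 [122.   33.8] padL [-53.2  50.9] padR [-92.9 -99.9]
tool rack mm [-144.6   83.5] z 25.0 t 37.8
```

Keep pushing gently until the rack stops the left side.

```bash
python3 -m crank '[[[-1,0,0,0,0,0,1],[-2,0,0,0,0,0,1],[-3,0,0,0,0,0,1]]]' | egrep 'pos|contact'
python3 -m crank '[[[-1,0,0,0,0,0,1],[-2,0,0,0,0,0,1],[-3,0,0,0,0,0,1]]]' | egrep 'pos|contact'
python3 -m crank '[[[12,0,0,0,0,0,1],[25,0,0,0,0,0,1],[25,8,-18,0,0,0,1],[25,17,-41,0,0,0,1],[25,23,-55,0,0,0,1]]]' | egrep 'contact'
python3 -m crank '[[[0,-34,-14,0.1,0,0,1],[0,-68,-29,0.2,0,0,1],[0,-102,-43,0.3,0,0,1],[0,-139,-58,0.4,0,0,1],[0,-139,-58,0.4,0,0,1]]]' | egrep 'pos|contact'
python3 - <<'E'
from h import *
im,P=caddy(-.085)
E
```

```text
tool_pos: [0.5821, -0.0968, 0.0249]
contact_force: [-4.7, 7.3, 4.7]
tool_pos: [0.583, -0.0973, 0.0248]
contact_force: [-12.4, 8.6, 11.8]
contact_force: [0.7, -0.5, -0.2]
tool_pos: [0.4794, -0.2129, 0.0841]
contact_force: [0.4, 0.7, 0.5]
caddy [-72.9 100. ] ang 76.5 [ 29.7 111.6] padL [-161.1   66.7] padR [-9.4 30.2]
tool rack mm [-161.8  -68.9] z 83.9 t 39.45
```

```bash
python3 -m crank '[[[0,0,20,0,0,0,1],[0,0,40,0,0,0,1],[0,0,56,0,0,0,1],[-6,0,56,0,0,0,1],[-12,0,56,0,0,0,1]]]' | egrep 'pos|contact'
python3 -m crank '[[[-3,0,0,0,0,0,1],[-5,0,0,0,0,0,1],[-7,0,0,0,0,0,1]]]' | egrep 'pos|contact'
python3 -m crank '[[[-1,0,0,0,0,0,1],[-2,0,0,0,0,0,1],[-2,0,0,0,0,0,1]]]' | egrep 'pos|contact'
```

```text
tool_pos: [0.4899, -0.2177, 0.0271]
contact_force: [0.3, -1.1, 0.4]
tool_pos: [0.4936, -0.2207, 0.0274]
contact_force: [-8.3, 4.2, 5.2]
tool_pos: [0.4942, -0.2215, 0.027]
contact_force: [-8.2, 2.7, 5.1]
```

```bash
python3 -m crank '[[[-1,0,0,0,0,0,1],[-2,0,0,0,0,0,1],[-3,0,0,0,0,0,1]]]' | egrep 'pos|contact'
python3 -m crank '[[[-1,0,0,0,0,0,1],[-2,0,0,0,0,0,1],[-2,0,0,0,0,0,1]]]' | egrep 'pos|contact'
python3 - <<'E'
from h import *
print(torack(r.get_state()['tool_pos'])*1000)
E
```

```text
tool_pos: [0.4959, -0.2233, 0.0269]
contact_force: [-9.8, 1.8, 6.4]
tool_pos: [0.4963, -0.2233, 0.0266]
contact_force: [-12.3, 4.2, 8.9]
[-141.72242541  -69.19503973]
```

```bash
python3 -m crank '[[[15,0,0,0,0,0,1],[40,0,0,0,0,0,1],[70,20,-30,0,0,0,1],[100,40,-70,0,0,0,1],[130,60,-110,0,0,0,1]]]' | egrep 'pos|contact'
python3 -m crank '[[[0,20,-20,0,0,0,1],[20,40,-40,0,0,0,1],[20,40,-40,0,0,0,1]]]' | egrep 'pos|contact'
python3 - <<'E'
from h import *
im,P=caddy(-.08)
save('t5',cv2.resize(im[110:325,190:450],None,fx=2.75,fy=2.75,interpolation=cv2.INTER_CUBIC))
for (a,b,n) in((-140,-10,'')),:
    rk=torack(P)*1000;Z=P[...,2]
    m=(Z>.038)&(Z<.053)&(rk[...,0]>-145)&(rk[...,0]<-28)&(abs(rk[...,1])<108)
    w=rk[m]; 
    for s in(-1,1):
        q=w[(w[:,1]*s>40)]; print(s,np.percentile(q,[1,99],axis=0).round(1))
E
```

```text
tool_pos: [0.4295, -0.1062, 0.1326]
contact_force: [1.3, 0.3, 0.4]
tool_pos: [0.4387, -0.0613, 0.1751]
contact_force: [-0.2, -1.0, 0.9]
caddy [-74.2   0.2] ang 0.3 [110.4 201.3] padL [-127.6   78. ] padR [-126.8  -78. ]
tool rack mm [-281.3   29.9] z 173.5 t 42.0
-1 [[-130.5  -89.1]
 [ -28.1  -40.7]]
1 [[-131.5   41.4]
 [ -28.3  100.6]]
```

View pics/t5.png

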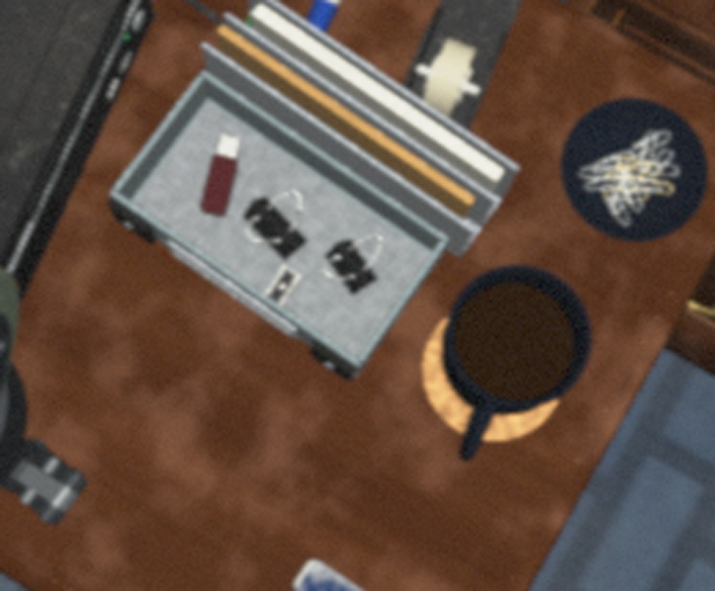

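The caddy sits flush along the rack, the stick, both clips and the sharpener are inside, and the handle (475,440) is clear of the caddy. Pad faces measure about -131 mm on both sides, as wanted. Handing in.

```bash
python3 -c "
from workcell import ticket
print(ticket.sign_off())"
```

```text
the job is handed in; nothing more can be done
None
```

The job is handed in, and no verdict came back: in the last image the caddy is flush with the rack and within about 5 mm of its middle, all four loose items are in it, the mug's handle points clear on its coaster, and the eraser was never touched.

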